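# Hold the sheet clip open over the roster card

### The arm

A 7-joint arm with a two-finger parallel gripper is mounted at the origin on the work surface. World frame = base frame: x ahead of the robot, y to its left, z up, the work surface at z = 0. Lengths are in m, angles in rad, forces in N, time in s.
With the tool pointing down it reaches from about 0.4 to 0.875 m from the base axis. Payload 6.5 kg.
Tool frame: the origin (TCP) lies midway between the tips of the shut fingers; the grasp point (between the pads) lies grip_point_offset behind it (grip_point_offset is the distance from the TCP to the grasp point, in m); z points along the fingers, y is the line along which they close (so a half turn about z gives the same grasp; the last joint's range is limited). The gripper opens to 88 mm and grips with 3 to 60 N. Pads are 18 mm wide; open, the fingers measure 123 mm over their backs; the gripper's body (75 mm by 187 mm) begins 45 mm behind the grasp point.
Start: joints at [-1.257, 0.536, -0.004, 1.538, 0.003, 1.067, -0.071], TCP at [0.241, 0.604, 0.239] pointing down, gripper open.
Joint ranges: [-2.7, 2.7], [-0.37, 2.16], [-1.27, 1.26], [0.24, 2.4], [-1.31, 4.45], [0.19, 1.91], [-2.76, 2.76]. Speed limits (rad/s): [2.39, 2.39, 3.14, 3.14, 3.14, 3.14, 3.14].

### API

Orientations are given as a 3x3 rotation matrix whose columns are the frame's x, y, z axes.
In Python, from station import goto, move_linear, set_joints, grip, sleep, ik, read_camera, MotionError, hand_in, get_time, get_qpos, get_dq, get_joint_torque, get_ee_pos, get_tool_rot, get_contact_force, get_wrist_torque, get_grip_width, get_grasp_force, grip_point_offset gives the robot as it stands. Calls block until the motion is done:
- goto(position, orientation): joint-space move of the TCP to a pose.
- move_linear(position, speed=0.15, attitude=None): straight line of the TCP; attitude=None keeps the orientation; speed is the mean speed in m/s.
- set_joints(angles): joint-space move.
- grip(opening, squeeze=None): finger opening in m; squeeze is the grip in N (None keeps the last); returns when the fingers have stopped.
- sleep(seconds).
- ik(position, orientation): joint angles nearest the present ones, or None.
- read_camera(name): name is "scene" or "top" or "wrist"; returns a dict with "color" (384x512x3 uint8, red, green, blue), "range_z" (384x512 float32, m along the optical axis (not along the pixel's ray), 0 where there is no reading), "fx", "fy", "cx", "cy" (pixels), "world_to_cam" (4x4, takes a point from world to camera coordinates); the wrist camera has in their place "mount" (4x4, takes a point from camera to tool coordinates, whose origin is the TCP and whose axes are the flange's). Camera axes: x right, y up, looking along -z (the intrinsics and any distortion apply to the point x, -y, -z); pixel columns grow to the right and rows downward; lengths in m; the calibration is good to about 2 mm. A picture is of the moment at which its call begins: read the wrist's pose just before it.
A pose or a line that the arm cannot do raises MotionError and nothing moves.
- hand_in(): hands the job in; it is judged then, once.
Readings, each from a call of its own:
- get_time(): time.
- get_qpos(): joint angles.
- get_dq(): joint speeds.
- get_joint_torque(): joint torques, N m.
- get_ee_pos(): TCP position.
- get_tool_rot(): TCP orientation.
- get_contact_force(): force on the tool from outside, world axes, zero at the start.
- get_wrist_torque(): the same for the moment, N m.
- get_grip_width(): finger opening in m.
- get_grasp_force(): force on a finger pad.
Only numpy, scipy, OpenCV 4.12 (cv2) and the standard library are available. Lean on these libraries where they do the work, as an engineer would, in place of code of your own. Each camera call takes 0.05 s, during which the arm holds its last target. There are 200 camera calls.

### The job

Squeeze the spring clip open by its handles, lift it off its parking strip and bring it down over the top edge of the wide roster card, at the middle of the edge. Finish while still holding it there squeezed wide open, one jaw on each side of the card, the jaw tips about two centimetres below the edge and nothing of the clip touching the card, so that a colleague can slip in a new sheet: do not let go at the end. Leave both card stands and the other things on the bench where they stand.

Things in the scene. Friction and masses are not known exactly. Their poses are not given: they have to be found in the camera images.
- clip: Black spring clip, 105 mm tall, 24 mm wide (y), about 65 g, standing jaws down astride the parking strip, handles up in a V. Origin: midway between the jaw tips as parked, at their underside, 20 mm above the bench. As parked: x = the way jaws and handles open and close, y = along pivot pin and strip, z up. This body is the half on the +x side; the other half moves with joint clip_arm.
- clip_grip (a point): Point midway between the handles as parked, 88 mm above the clip's underside: squeeze here along x, from above. Each handle is a flat plate 24 mm wide, 4 mm thick, from 57 to 105 mm above the underside. Over its outsides the V measures 25 mm at the foot, 44 mm here, 54 mm at the top; fully squeezed the handles stand nearly upright and parallel, about 21 mm over the outsides.
- clip_pin (a point): Middle of the pivot pin (10 mm thick), 54 mm above the underside as parked. With the clip wide open the jaw tips lie about 51 mm below it and 38 mm apart; the pin closes the throat, so the open jaws pass at most about 45 mm down over an edge.
- clip_arm (a joint): Angle in rad between the two halves of the clip: 0 parked on the 5 mm strip, -0.06 quite shut, 0.62 wide open at its stop. The gap between the jaw tips is about 5 mm + 55 mm times the angle. A spring shuts it: at clip_grip about 4 N on each handle start it, about 11 N hold it wide open (15 to 25 N of grip is ample).
- tip_a (a point): Lowest inner point of the jaw on the clip's +x side (middle of its width).
- tip_b (a point): Lowest inner point of the other jaw (middle of its width).
- clip_rest: Parking block of the clip, fixed to the bench: grey base 90 mm (x) by 70 mm (y) by 20 mm high with an upright steel strip along y over its middle, 5 mm thick, 70 mm long, reaching 42 mm above the bench. Origin: centre of its underside; z up.
- wide_card: Wide roster card: a rigid white plate 180 mm wide (y), 4 mm thick (x), standing upright in a dark steel foot 100 mm (x) by 153 mm (y) by 20 mm; its top edge is 165 mm above the bench. Loose, 0.95 kg. Origin: centre of the foot's underside; x = square to the card, y = along its top edge, z up.
- card_edge (a point): Middle of the wide card's top edge, 165 mm above the bench; axes as wide_card.
- narrow_card: Bystander: a like card stand, equally high but only 90 mm wide (foot 100 by 77 mm). Same axes. Leave alone. The two stands may have changed places.
- mug: Bystander: white mug, 80 mm across, 90 mm high. Origin: centre of its underside.
- tub: Bystander: white tub with a screw lid, 90 mm across, 110 mm high. Origin: centre of its underside.
Things that resemble listed ones, but are neither listed nor needed, are in the scene too. There is more than one size of the clip; the job needs the larger.

How it is judged:
By the outcome, as a careful person would: the job done as asked, in the order asked, and still so for the second after the job is handed in, while the arm keeps its last pose, push and grip.
It also fails if it takes over 35 s, if anything falls off the work surface, if the arm or the gripper's body presses on something with over 40 N, if the wrist force passes 120 N, or if a joint passes its speed limit or range.

## Working session

There is one attempt and no reset: what is moved stays moved. The work goes in short steps, each a Python script; the robot and the scene stay as the last script left them, time stands still between calls to the robot, and variables do not carry over. Pictures are saved under pics/ and viewed, at most 10 in all, crops included, and the job is handed in when it is done.

```bash
mkdir -p pics; ls; cat > h.py <<'E'
import numpy as np, cv2
from station import *
def cloud(c):
    z=c["range_z"]; v,u=np.mgrid[0:z.shape[0],0:z.shape[1]]
    P=np.stack([(u-c["cx"])/c["fx"]*z,-(v-c["cy"])/c["fy"]*z,-z],-1)
    T=np.linalg.inv(c["world_to_cam"]) if "world_to_cam" in c else None
    return P@T[:3,:3].T+T[:3,3] if T is not None else P
E
python3 - <<'E'
from h import *
for n in ("top","scene"):
    c=read_camera(n); cv2.imwrite(f"pics/{n}.png",c["color"][:,:,::-1])
    np.savez(f"{n}.npz",**c); print(n,[k for k in c],c["fx"],c["world_to_cam"].round(3).tolist())
print(get_time(),grip_point_offset,get_tool_rot().round(2).tolist() if hasattr(get_tool_rot(),'round') else get_tool_rot())
a=cv2.imread("pics/top.png");b=cv2.imread("pics/scene.png")
E
```

```text
pics
top ['color', 'range_z', 'fx', 'fy', 'cx', 'cy', 'world_to_cam'] 411.7971765864571 [[-0.013, -1.0, -0.013, 0.028], [0.999, -0.013, 0.052, -0.579], [-0.052, -0.012, 0.999, -1.098], [0.0, 0.0, 0.0, 1.0]]
scene ['color', 'range_z', 'fx', 'fy', 'cx', 'cy', 'world_to_cam'] 357.0309892355171 [[0.697, 0.717, 0.007, -0.422], [-0.479, 0.458, 0.749, 0.173], [0.534, -0.525, 0.662, -1.153], [0.0, 0.0, 0.0, 1.0]]
0.1 0.0187 [[-0.93, 0.37, -0.0], [0.37, 0.93, -0.0], [-0.0, -0.0, -1.0]]
```

View pics/top.png

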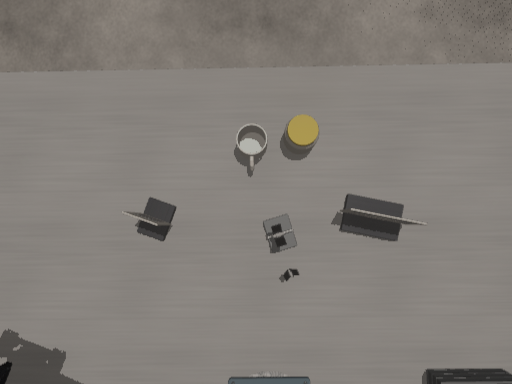

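View pics/scene.png

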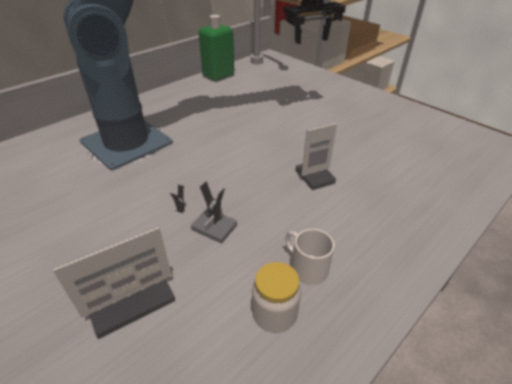

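Top view: the clip on its grey block is at (280,233), and a smaller lookalike stands loose at (290,273). The wide card is at right (372,217), the narrow card at left (155,218), the mug at (252,140) and the tub at (302,131). The larger clip astride the strip on the block fits the description. I'll confirm that in a crop and measure it.

```bash
python3 - <<'E'
from h import *
C={n:dict(np.load(n+".npz")) for n in("top","scene")}
P={n:cloud(C[n]) for n in C}
a=cv2.resize(C["top"]["color"][200:290,235:325,::-1],(400,400),interpolation=2)
b=cv2.resize(C["scene"]["color"][165:255,160:250,::-1],(400,400),interpolation=2)
cv2.imwrite("pics/crop.png",np.hstack([a,b]))
def rep(name,Q):
    m=Q[:,:2].mean(0); r=cv2.minAreaRect(Q[:,:2].astype(np.float32)*1000)
    print(name,len(Q),Q.mean(0).round(3),"rect",np.round(r[0]),np.round(r[1]),round(r[2],1),"zmax",Q[:,2].max().round(3))
for n in C:
    p=P[n]; Z=p[...,2]
    print(n,"table z",np.median(Z[150:330:5,180:330:5]))
    if n=="top": 
        boxes={"clipall":(205,258,255,305),"small":(262,290,275,305),"wide":(185,250,325,435),"narrow":(190,250,115,185),"mug":(115,180,230,275),"tub":(105,155,280,325)}
    else: boxes={"clipall":(178,245,190,240),"small":(180,215,168,190),"wide":(225,335,55,180),"narrow":(120,192,290,340)}
    for k,(r0,r1,c0,c1) in boxes.items():
        q=p[r0:r1,c0:c1].reshape(-1,3)
        q=q[(np.abs(q)<2).all(1)]
        rep(n+" "+k+" >8mm",q[q[:,2]>.008])
        if k in("wide","narrow"):
            rep("  top",q[q[:,2]>.14]); rep("  foot",q[(q[:,2]>.012)&(q[:,2]<.028)])
        if k=="clipall":
            rep("  base",q[(q[:,2]>.012)&(q[:,2]<.028)]);rep("  hi",q[q[:,2]>.075])
            print(q[q[:,2]>.085].round(3)[:12].tolist())
E
```

```text
top table z 0.0009652902825543208
top clipall >8mm 887 [ 0.494 -0.035  0.052] rect [498. -51.] [ 90. 102.] 16.3 zmax 1.127
  base 628 [ 0.495 -0.037  0.021] rect [493. -36.] [90. 70.] 16.6 zmax 0.028
  hi 227 [ 0.491 -0.028  0.14 ] rect [498. -25.] [70. 34.] 28.7 zmax 1.127
[[0.521, 0.007, 1.127], [0.521, 0.007, 1.127], [0.521, 0.007, 1.127], [0.521, 0.007, 1.127], [0.521, 0.007, 1.127], [0.521, 0.007, 1.127], [0.519, -0.03, 0.126], [0.519, -0.033, 0.127], [0.517, -0.023, 0.123], [0.517, -0.026, 0.127], [0.517, -0.028, 0.128], [0.517, -0.03, 0.126]]
top small >8mm 111 [ 0.393 -0.059  0.083] rect [451. -31.] [158.  36.] 25.7 zmax 1.127
top wide >8mm 2289 [ 0.532 -0.279  0.05 ] rect [ 541. -211.] [434. 140.] 89.2 zmax 1.127
  top 213 [ 0.532 -0.252  0.262] rect [ 535. -182.] [376.  35.] 89.1 zmax 1.127
  foot 1847 [ 0.532 -0.282  0.021] rect [ 534. -282.] [162. 100.] 77.9 zmax 0.027
top narrow >8mm 1194 [0.536 0.288 0.065] rect [536. 182.] [350. 114.] 89.7 zmax 1.127
  top 132 [0.533 0.239 0.351] rect [524. 174.] [334.  25.] 84.5 zmax 1.127
  foot 903 [0.537 0.296 0.021] rect [535. 295
[... 654 characters left out ...]
0.465, -0.035, 0.124], [0.466, -0.032, 0.122], [0.465, -0.03, 0.12], [0.465, -0.027, 0.119], [0.466, -0.041, 0.125]]
scene small >8mm 218 [ 0.399 -0.067  0.056] rect [ 678. -225.] [ 32. 704.] 60.8 zmax 0.637
scene wide >8mm 7783 [ 0.542 -0.291  0.082] rect [ 754. -289.] [177. 481.] 88.8 zmax 0.637
  top 1310 [ 0.551 -0.293  0.174] rect [ 737. -371.] [176. 482.] 67.3 zmax 0.637
  foot 2205 [ 0.555 -0.293  0.019] rect [ 556. -291.] [178.  52.] 78.0 zmax 0.028
scene narrow >8mm 1757 [0.544 0.284 0.082] rect [775. -12.] [114. 852.] 38.0 zmax 0.637
  top 279 [0.566 0.249 0.186] rect [740. -40.] [ 73. 848.] 31.5 zmax 0.637
  foot 464 [0.549 0.285 0.019] rect [537. 294.] [ 89. 101.] 61.1 zmax 0.028
```

View pics/crop.png

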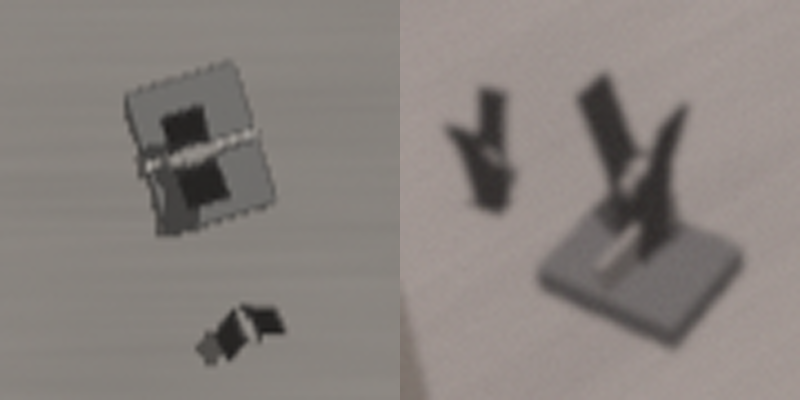

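The crop confirms it: the big clip astride the steel strip, its handles in a V, and a separate smaller clip beside it. Next I'll hover above the clip and refine its pose with the wrist camera.

```bash
cat >> h.py <<'E'
def rot(deg):  # tool down, tool y at angle deg in world
    a=np.radians(deg); y=np.array([np.cos(a),np.sin(a),0]); z=np.array([0,0,-1.]); return np.stack([np.cross(y,z),y,z],1)
def wcloud():
    p=np.array(get_ee_pos());R=np.array(get_tool_rot());c=read_camera("wrist")
    P=cloud(c);M=c["mount"];P=P@M[:3,:3].T+M[:3,3]
    return c,P@R.T+p
E
python3 - <<'E'
from h import *
q0=np.array(get_qpos())
for d in(16.5,196.5):
    q=ik([.493,-.036,.25],rot(d)); print(d,None if q is None else np.round(q,2))
for d in(-12.1,167.9):
    q=ik([.533,-.282,.25],rot(d)); print(d,None if q is None else np.round(q,2))
c=read_camera("wrist");print(c["mount"].round(3).tolist(),c["fx"])
t=dict(np.load("top.npz"));p=cloud(t).reshape(-1,3);s=dict(np.load("scene.npz"));ps=cloud(s).reshape(-1,3)
for p in(p,ps):
    m=(np.hypot(p[:,0]-.493,p[:,1]+.036)<.06)&(p[:,2]>.07)&(p[:,2]<.14);q=p[m]
    a=np.radians(16.5);L=(q[:,:2]-[.493,-.036])@np.array([[np.cos(a),-np.sin(a)],[np.sin(a),np.cos(a)]])
    for sg in(1,-1):
        w=L[:,0]*sg>5e-3
        if w.any(): print("handle",sg,w.sum(),L[w].min(0).round(3),L[w].max(0).round(3),"zmax",q[w,2].max().round(3))
E
```

```text
16.5 [-0.51  0.28  0.59  1.96 -0.19  0.96  0.46]
196.5 [-0.87  0.44  1.11  1.97 -0.46  1.01 -2.4 ]
-12.1 [-0.21  0.6   0.92  1.69 -0.52  1.11  0.65]
167.9 [-0.3   0.68  1.09  1.7  -0.65  1.17 -2.38]
[[-0.001, 0.956, 0.292, 0.075], [1.0, 0.001, 0.001, -0.001], [0.001, 0.292, -0.956, -0.146], [0.0, 0.0, 0.0, 1.0]] 274.053480270214
handle 1 81 [ 0.005 -0.004] [0.027 0.019] zmax 0.13
handle -1 94 [-0.026 -0.005] [-0.005  0.019] zmax 0.13
handle 1 106 [ 0.006 -0.006] [0.026 0.019] zmax 0.126
handle -1 192 [-0.029 -0.006] [-0.006  0.02 ] zmax 0.126
```

```bash
python3 - <<'E'
from h import *
goto([.491,-.0295,.28],rot(16.5)); sleep(.2)
c,P=wcloud(); cv2.imwrite("pics/w1.png",c["color"][:,:,::-1])
print(get_time(),np.round(get_ee_pos(),4),np.round(get_contact_force(),2))
P=P.reshape(-1,3)
m=(np.hypot(P[:,0]-.493,P[:,1]+.036)<.07)&(P[:,2]>.1)&(P[:,2]<.14);q=P[m]
b=P[(np.hypot(P[:,0]-.493,P[:,1]+.036)<.075)&(P[:,2]>.012)&(P[:,2]<.026)]
print("base",cv2.minAreaRect((b[:,:2]*1000).astype(np.float32)),np.median(b[:,2]))
print("handles",cv2.minAreaRect((q[:,:2]*1000).astype(np.float32)),q[:,2].max(),len(q))
E
```

```text
2.825 [ 0.4911 -0.0291  0.2799] [0.02 0.47 1.09]
base ((491.5403137207031, -36.735595703125), (89.85850524902344, 69.28411865234375), 16.461118698120117) 0.02000996481077727
handles ((489.6870422363281, -29.902633666992188), (53.310035705566406, 23.82970428466797), 16.35344696044922) 0.12734623000985576 443
```

View pics/w1.png

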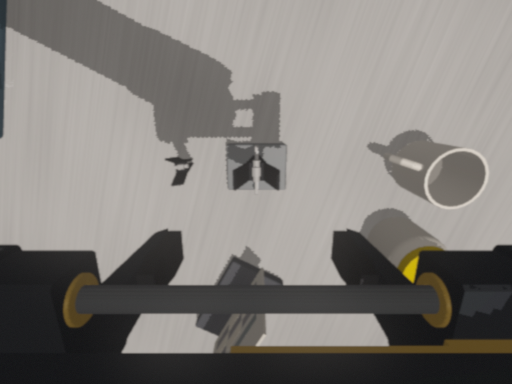

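The wrist view shows the V centred at (257,165) on its block. The handle rectangle measures 53.3 x 23.8 mm, which matches the larger clip. Now descend and squeeze.

```bash
python3 - <<'E'
from h import *
move_linear([.4897,-.0299,.150],.15,rot(16.4)); move_linear([.4897,-.0299,.0895],.08)
print(np.round(get_ee_pos(),4),np.round(get_contact_force(),1))
grip(.012,22); sleep(.3)
print(get_time(),get_grip_width(),get_grasp_force(),np.round(get_contact_force(),1),np.round(get_ee_pos(),4))
c=read_camera("scene"); cv2.imwrite("pics/s2.png",cv2.resize(c["color"][120:260,140:280,::-1],(560,560),interpolation=2))
E
```

```text
[ 0.49   -0.03    0.0898] [ 0.2  0.4 -0.4]
6.0667 0.021427195859129642 22.00086842291057 [ 1.7  1.1 10. ] [ 0.4927 -0.03    0.091 ]
```

View pics/s2.png

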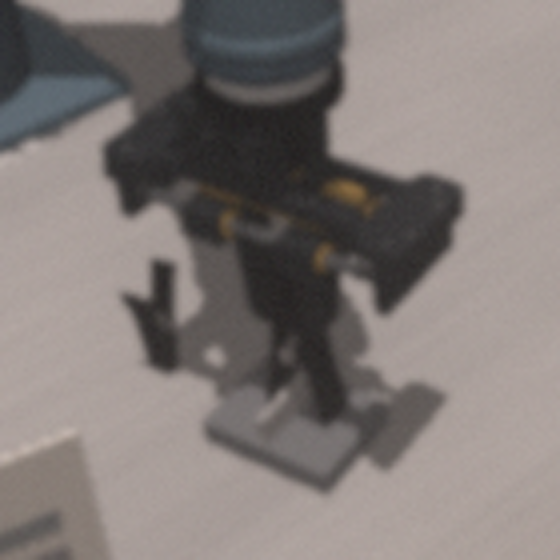

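The scene picture shows the handles squeezed parallel between the pads and the jaws spread on both sides of the strip. The finger opening is 21.4 mm, so the clip is fully open. Lift it, carry it to the card and look again.

```bash
python3 - <<'E'
from h import *
p=np.array(get_ee_pos())
move_linear([p[0],p[1],.16],.07); move_linear([.4897,-.0299,.31],.15)
print(get_time(),get_grip_width(),get_grasp_force(),np.round(get_contact_force(),1))
goto([.533,-.282,.31],rot(-12.1)); sleep(.3)
ee=np.array(get_ee_pos());print(get_time(),ee.round(4),get_grip_width(),np.round(get_contact_force(),1))
c,P=wcloud(); np.savez("w3.npz",P=P); s=read_camera("scene");np.savez("s3.npz",**s)
cv2.imwrite("pics/w3.png",np.hstack([c["color"][:,:,::-1][::1,:400],cv2.resize(s["color"][120:320,40:240,::-1],(384,384),interpolation=2)]))
P=P.reshape(-1,3);w=P[(P[:,2]>.155)&(P[:,2]<.172)&(np.hypot(P[:,0]-.533,P[:,1]+.282)<.13)]
print("edge",len(w),cv2.minAreaRect((w[:,:2]*1000).astype(np.float32)) if len(w)>5 else 0, np.median(w[:,2]),w[:,2].max())
w=P[(P[:,2]>.012)&(P[:,2]<.026)&(np.hypot(P[:,0]-.533,P[:,1]+.282)<.13)]
print("foot",len(w),cv2.minAreaRect((w[:,:2]*1000).astype(np.float32)))
Q=cloud(s).reshape(-1,3)
w=Q[(Q[:,2]>.13)&(Q[:,2]<.17)&(np.hypot(Q[:,0]-.533,Q[:,1]+.282)<.11)]
print("scene edge",len(w),cv2.minAreaRect((w[:,:2]*1000).astype(np.float32)),np.percentile(w[:,2],[90,99]))
w=Q[(Q[:,2]>.19)&(Q[:,2]<.30)&(np.hypot(Q[:,0]-ee[0],Q[:,1]-ee[1])<.05)]
R=rot(-12.1);L=(w-ee)@R
for h in np.arange(.2,.3,.01):
    k=(w[:,2]>h)&(w[:,2]<=h+.01)
    if k.any(): print(round(h,3),k.sum(),"toolx",L[k,0].min().round(3),L[k,0].max().round(3),"tooly",L[k,1].min().round(3),L[k,1].max().round(3),w[k,2].min().round(4))
E
```

```text
8.425 0.02149482338565481 21.999751401599497 [-0.3  0.2 -0.1]
9.725 [ 0.5334 -0.2809  0.3101] 0.021263365508739192 [ 0.1  0.5 -0.3]
edge 384 ((531.578857421875, -285.3861083984375), (178.884765625, 3.1658706665039062), 77.76275634765625) 0.16495528984766883 0.16737332696598023
foot 5118 ((531.1015014648438, -284.982666015625), (150.9700927734375, 100.1172866821289), 77.9210433959961)
scene edge 1705 ((530.9678344726562, -284.82025146484375), (179.9488525390625, 8.200209617614746), 77.913330078125) [0.16340912 0.16509511]
0.23 7 toolx -0.01 0.003 tooly 0.022 0.023 0.2393
0.24 99 toolx -0.011 0.013 tooly 0.019 0.024 0.2401
0.25 105 toolx -0.011 0.013 tooly 0.017 0.022 0.2501
0.26 98 toolx -0.011 0.013 tooly 0.015 0.02 0.2601
0.27 111 toolx -0.011 0.013 tooly 0.013 0.019 0.2702
0.28 115 toolx -0.013 0.014 tooly 0.003 0.016 0.2801
0.29 128 toolx -0.013 0.014 tooly -0.003 0.015 0.2901
```

View pics/w3.png

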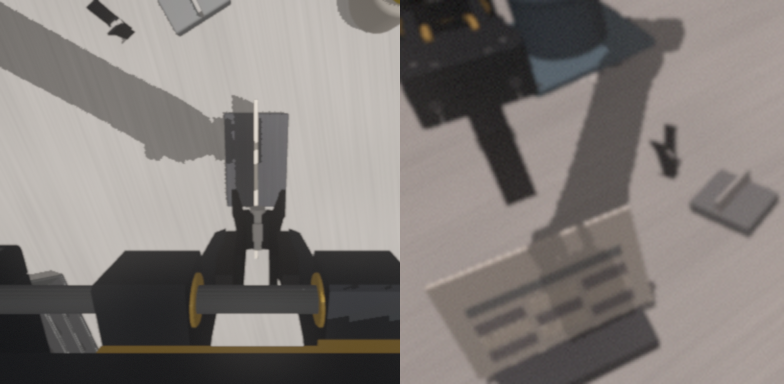

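The wrist view shows the open jaws symmetric about the card edge, which is the white line at x≈256. In the scene view the far jaw hangs clear above the card. The lowest point of the jaws is 70.5 mm below the TCP, so the target TCP height is 0.2155 m.

```bash
python3 - <<'E'
from h import *
x,y=.5313,-.2861
move_linear([x,y,.31],.05,rot(-12.2)); move_linear([x,y,.2155],.05); sleep(.8)
ee=np.array(get_ee_pos());print(get_time(),ee.round(4),get_grip_width(),get_grasp_force(),np.round(get_contact_force(),1))
c,P=wcloud(); s=read_camera("scene")
cv2.imwrite("pics/w4.png",np.hstack([c["color"][:,:400,::-1],cv2.resize(s["color"][160:360,20:220,::-1],(384,384),interpolation=2)]))
P=P.reshape(-1,3);w=P[(P[:,2]>.155)&(P[:,2]<.172)&(np.hypot(P[:,0]-.533,P[:,1]+.282)<.11)]
L=(w-ee)@rot(-12.2);print("edge tool-y pctl",np.percentile(L[:,1],[5,50,95]).round(4))
w=P[(P[:,2]>.012)&(P[:,2]<.026)&(np.hypot(P[:,0]-.533,P[:,1]+.282)<.13)]
print("foot",cv2.minAreaRect((w[:,:2]*1000).astype(np.float32)))
Q=cloud(s).reshape(-1,3);L=(Q-ee)@rot(-12.2)
k=(abs(L[:,0])<.02)&(L[:,1]>.012)&(L[:,1]<.03)&(Q[:,2]>.1)&(Q[:,2]<.2)
print("jaw low z",np.sort(Q[k,2])[:5].round(4),L[k].min(0).round(4),L[k].max(0).round(4))
E
```

```text
12.9167 [ 0.5313 -0.2861  0.2155] 0.021326774747809727 21.999719159211963 [ 0.  -0.3 -0.8]
edge tool-y pctl [-0.0162  0.      0.0189]
foot ((531.4323120117188, -284.3683166503906), (151.27398681640625, 100.26627349853516), 77.71173095703125)
jaw low z [0.1448 0.1456 0.1458 0.146  0.1462] [-0.0112  0.012   0.016 ] [0.0132 0.0244 0.0707]
```

View pics/w4.png

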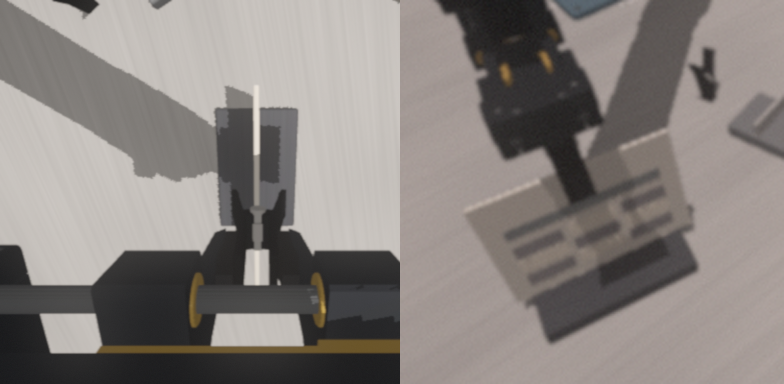

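The views show one jaw on each side of the card, with the edge line at x≈256 midway between them. The tips are at z≈0.145, 20 mm below the edge. The stand hasn't moved and the contact force is close to zero.

```bash
python3 -c "
from station import *
print(get_time(),get_grip_width(),hand_in())"
```

```text
the job is handed in; nothing more can be done
13.0167 0.02128749479805622 None
```

The job is handed in at 13.0 s: the arm is still holding the larger clip squeezed wide open over the middle of the wide card's top edge, jaw tips about 20 mm below it, with no sign of the clip touching the card.

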